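Put the loaf tin into the warmer's red-tagged bay so that the push-push catch holds

TASK

Take the loaf tin out of the cooling stand by its body (its handle is boxed in under the little roof there), set it down on the open counter and let go, then take it by its handle and slide it, plain end first, into the red-tagged bay of the steel warmer until it stays fully home, the handle end of the tin flush with the bay's mouth and the gripper clear of it. The bay has a hidden push-push catch that may have been left either way: each full push to the stop makes it either hold the tin or spring it back out, so feel or look where the tin stays after letting go, and push again if it came back. Leave the other things on the counter where they are.

Things in the scene. Friction and masses are not known exactly. Their poses are not given: they have to be found in the camera images.
- tin_center (a point): loaf tin of dark steel with a loaf in it, one rigid piece with a smooth bottom, 0.16-0.32 kg. Body 120 long (x), 60 wide (y), 46 mm high, loaf top 58 mm up; grip it across the 60 mm. This point: centre of the tin body, 24 mm above its underside (z = 0.024 when on the counter). Axes: +x to the plain end that goes in first, -x to the handle, z up
- tin_handle (a point): grip point on the tin's handle, a wooden bar 16 mm wide (y) and 16 mm high running from x = -60 to x = -140 mm in the tin's frame; this point is at x = -118 mm, mid-section of the bar, 38 mm above the tin's underside. Same axes as tin_center
- stand: fixed cooling stand; origin on the counter under its middle, +x to its open end. Base strip 260 x 56 x 12 mm; on it stands the tin, its centre near x = 68 mm, handle to -x. A wooden roof, x -135 to -35 mm, 110 wide, underside 100 mm up, pot on it to 165 mm, covers the handle's end; posts at x = -120, y = +-45. Draw the tin 80 mm along +x before raising it over 20 mm
- warmer: fixed two-bay warmer of steel: two tunnels side by side at y = +-53 mm, without floor (the tin slides on the counter); origin on the counter, middle of its front, which faces the robot; +x goes in. Each bay inside 76 wide, 72 mm high; clear then steel roof, top 80 mm up, from x = 125 mm a housing 120 mm high; 242 wide, 210 deep. Slanted guides 45 mm high reach 16 mm before each mouth
- mouth (a point): middle of the mouth of the bay to use: the one with the red tag (60 x 28 x 14 mm) on the roof above it, white on the other; 24 mm above the counter, axes as warmer. Hidden inside is a spring pusher plate, at the start out or caught, at random. Out, it meets the tin's plain end when the tin is 24 mm short of home; caught, it stands where the tin is home. Pushing it takes 4 to 8 N plus about 1 N of the tin's friction
- home (a point): where tin_center is when fully home: 60 mm inside the mouth, axes as warmer. The firm stop lies 9 to 11 mm beyond home; the catch changes only in the last 2 mm before it, so push to the stop, then let go. From out, this leaves the tin caught at home; from caught, it springs pusher and tin back to 24 mm short of home within 1 s
- mug_mid (a point): bystander, to be left alone: blue ceramic mug, 76 mm wide, 90 mm tall; this point is on its axis, about half-way up
- jam_mid (a point): bystander, to be left alone: amber jar with a red cap, 66 mm wide, 100 mm tall; this point is on its axis, about half-way up
- honey_mid (a point): bystander, to be left alone: amber jar with a brass cap, 60 mm wide, 120 mm tall; this point is on its axis, about half-way up
- brush_mid (a point): bystander, to be left alone: pastry brush 180 mm long, lying; this point is at its origin
- plate_mid (a point): bystander, to be left alone: white plate, 130 mm wide, 20 mm high; this point is on its axis, about half-way up
- bun_mid (a point): bystander, to be left alone: brown glazed bun, 72 mm wide, 44 mm high; this point is on its axis, about half-way up
There are look-alikes about, which are no part of the job. What is shaped like the part that bears tin_center but pink is not meant.

How it is judged:
On the way, in this order (a step that is already met when the one before it is completed fails the run):
1. the tin has been set down level on the open counter, off the stand and outside the warmer, and let go (height (world z) of tin_center below 0.028 m and angle between tin_center's own z axis and vertical below 0.08 rad and x of tin_center in the frame of home below -0.06 m and contact force between the fingers and anything else below 0.1 N), for 0.2 s.
2. the tin is slid into the red-tagged bay, with the gripper at its handle (height (world z) of tin_center below 0.03 m and x of tin_center in the frame of home above -0.05 m and y of tin_center in the frame of home between -0.012 and 0.012 m and distance between the grasp point and tin_handle below 0.06 m), for 0.05 s.
At the end, for the whole second after the job is handed in: The tin stands on the counter inside the red-tagged bay, its centre within 7 mm of the home point along the tunnel and within 12 mm across it, handle outward, held there by the caught pusher with the robot clear (x of tin_center in the frame of home between -0.007 and 0.007 m and y of tin_center in the frame of home between -0.012 and 0.012 m and height (world z) of tin_center below 0.03 m and x of tin_handle in the frame of home below -0.1 m); the robot touches nothing.
It fails at once if the tin is tipped by more than 40 degrees (angle between tin_center's own z axis and vertical above 0.7 rad).
It fails at once if one of the other things on the counter is moved by more than 40 mm (distance of any of mug_mid, jam_mid, honey_mid, brush_mid, plate_mid, bun_mid from where it was at the start of the episode above 0.04 m).
It also fails if it takes over 70 s, if anything falls off the work surface, if the arm or the gripper's body presses on something with over 40 N, if the wrist force passes 120 N, or if a joint passes its speed limit or range.

ROBOT

A 7-joint arm with a two-finger parallel gripper is mounted at the origin on the work surface. World frame = base frame: x ahead of the robot, y to its left, z up, the work surface at z = 0. Lengths are in m, angles in rad, forces in N, time in s.
With the tool pointing down it reaches from about 0.425 to 0.95 m from the base axis. Payload 16.7 kg.
Tool frame: the origin (TCP) lies where the fingers leave the gripper's body, on its centre line; the fingertips stand 97 mm ahead of it and the grasp point (between the pads) lies 78 mm ahead of it; z points along the fingers, y is the direction in which the jaws open and shut (so a half turn about z gives the same grasp; the last joint's range is limited). The gripper opens to 94 mm and grips with 3 to 60 N. Pads are 16 mm wide; open, the fingers measure 119 mm over their backs; the gripper's body (75 mm by 177 mm) begins 78 mm behind the grasp point.
Start: joints at [-1.341, 0.426, 0.074, 1.606, -0.034, 1.111, -0.067], TCP at [0.25, 0.627, 0.303] pointing down, gripper open.
Joint ranges: [-2.85, 2.85], [-0.5, 2.14], [-1.23, 1.37], [0.21, 2.46], [-1.02, 4.16], [0.16, 2.05], [-2.73, 2.73]. Speed limits (rad/s): [1.89, 1.89, 2.39, 2.39, 3.01, 3.01, 3.01].

INTERFACE

Orientations are given as a rotation vector (axis times angle).
In Python, from plant import observe, snapshot, hand_in gives the robot as it stands. The module is installed in compiled form; this text tells all that it offers.
- The arm moves only by the shell command python3 -m creep 'ROWS'. ROWS is JSON, a list of rows, each a list of 7 numbers: the shift along the tool's x, y, z in m, then the turn, a rotation vector about the tool's x, y, z in rad, then the opening in per cent of the stroke, from 0 (shut) to 100 (fully open). A call has 1 to 8 rows; each row is the pose to reach, as a shift and turn from the pose commanded when the call began, along the tool's axes at that moment; what a row does not reach only later rows make up. A row lasts 1/12 s, in which the tool goes at most 41.7 mm and 7.16 degrees, less where a joint would pass 70% of its speed; a pose out of reach is approached as far as the arm can. A call with a gripper value outside its range is refused whole. The fingers move at their own pace and stop on an object; the grip force is fixed at half the most. Time passes only in rows, so rows that repeat a pose let the fingers close. It gives the time, the measured TCP pose, the force and the opening at its end, in the units of the state.
- observe(): the state, without advancing time (a new reading comes with each control period).
- snapshot(name): name is "side" or "top"; returns a dict with "color" (480x640x3 uint8, red, green, blue), "intrinsics" (3x3 intrinsics, pixels), "k1" (the pictures are not rectified: a ray, as slopes to the right and down, at radius r is drawn at 1 + k1 r^2 times it, then the intrinsics apply), "xyz" and "orientation" of the camera in the world. Camera axes: x right, y down, z forward; pixel columns grow to the right and rows downward; lengths in m; the calibration is good to about 2 mm. A picture is of the moment at which its call begins. There is no depth.
- hand_in(): hands the job in, once; it reports no verdict.
The state is a dict: "time": time; "joint_positions": joint angles; "qvel": joint speeds; "joint_efforts": joint torques, N m; "tcp_pos": TCP position; "tcp_rot": TCP orientation; "contact_force": force on the tool from outside, world axes, zero at the start; "wrist_torque": the same for the moment, N m; "opening": finger opening in m.
Only numpy, scipy, OpenCV 4.12 (cv2) and the standard library are available. Lean on these libraries where they do the work, as an engineer would, in place of code of your own. Each camera call takes 0.05 s, during which the arm holds its last target.

## Working session

There is one attempt and no reset: what is moved stays moved. The work goes in short steps, Python scripts to look and compute and a shell command to move; the robot and the scene stay as the last step left them, time stands still between calls to the robot, and variables do not carry over. Pictures are saved under pics/ and viewed, and the job is handed in when it is done.

```bash
mkdir -p pics
cat > h.py <<'E'
import numpy as np, cv2
from plant import observe, snapshot
from scipy.spatial.transform import Rotation as R
def take(n,f):
    s=snapshot(n); cv2.imwrite(f,s["color"][:,:,::-1]); np.save(f[:-4]+'.npy',s,allow_pickle=True); return s
def load(f): return np.load(f,allow_pickle=True).item()
def rot(s):
    o=np.array(s["orientation"],float)
    return o if o.shape==(3,3) else R.from_rotvec(o).as_matrix()
def ray(s,u,v):
    K=np.array(s["intrinsics"],float); d=np.array([s["k1"],0,0,0],float)
    p=cv2.undistortPoints(np.array([[[u,v]]],float),K,d)[0,0]
    return np.array(s["xyz"],float), rot(s)@np.array([p[0],p[1],1])
def onz(s,u,v,z):
    o,d=ray(s,u,v); return o+d*(z-o[2])/d[2]
def proj(s,P):
    Rm=rot(s); r=cv2.Rodrigues(Rm.T)[0]; t=-Rm.T@np.array(s["xyz"],float)
    return cv2.projectPoints(np.array(P,float).reshape(-1,1,3),r,t,np.array(s["intrinsics"],float),np.array([s["k1"],0,0,0],float))[0][:,0]
E
python3 - <<'E'
from h import *
o=observe()
for k,v in o.items(): print(k,np.round(v,4))
for n in("top","side"):
    s=take(n,f"pics/{n}0.png"); print(n,s["intrinsics"],s["k1"],s["xyz"],s["orientation"])
E
```

```text
time 0.0
joint_positions [-1.3415  0.4267  0.0738  1.6066 -0.0341  1.1108 -0.0671]
qvel [ 0.0002  0.0001  0.0013  0.0006  0.0002 -0.     -0.0005]
joint_efforts [ 1.10000e-03 -9.35801e+01  3.66690e+00 -4.54201e+01 -4.89000e-02
  2.02000e-02  1.00000e-04]
tcp_pos [0.2495 0.6268 0.302 ]
tcp_rot [-5.9150e-01 -3.0852e+00  2.0000e-03]
contact_force [-0.2221  0.6661  0.4629]
wrist_torque [ 0.0572 -0.0834  0.0131]
opening 0.0938
top [[447.72218016   0.         333.45140717]
 [  0.         447.72218016 236.29944151]
 [  0.           0.           1.        ]] -0.060822236918597374 [ 0.32519163 -0.030058    1.00196739] [-2.09491242  2.13420484 -0.15642995]
side [[601.71593291   0.         308.73460674]
 [  0.         601.71593291 231.27827016]
 [  0.           0.           1.        ]] -0.07820097830175272 [ 0.25527944 -0.8696606   1.03733211] [-2.37758617  0.38982897 -0.13207949]
```

View pics/top0.png

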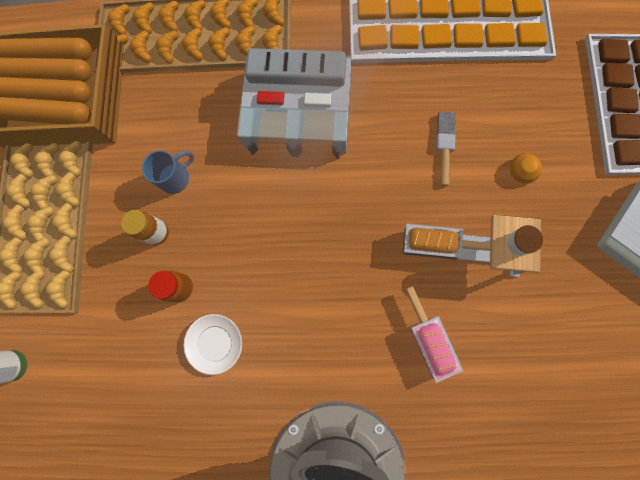

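View pics/side0.png

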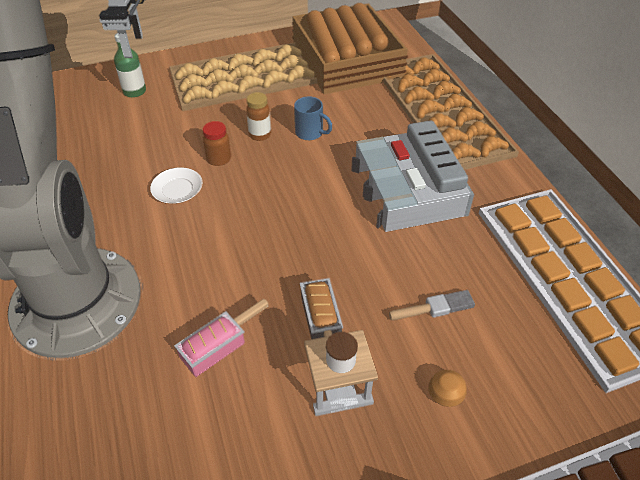

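Top view: the brown loaf tin at (434,240) stands in the stand (roof at 515,242). The pink look-alike is at (437,350) and isn't the one meant. The warmer is at (295,100), with the red tag on its left bay (270,98) and the white tag at (318,100). Mug (167,172), honey (145,227), jam (171,286), plate (213,345), brush (446,145) and bun (526,167) are the bystanders. Next I'll enlarge the crops to confirm.

Run:
```python
from h import *
a=cv2.imread('pics/top0.png')
c1=cv2.resize(a[200:280,390:550],None,fx=4.9,fy=4.9,interpolation=cv2.INTER_CUBIC)[:390]
cv2.imwrite('pics/c1.png',c1)
c2=cv2.resize(a[40:165,225:365],None,fx=4.7,fy=4.7,interpolation=cv2.INTER_CUBIC)
cv2.imwrite('pics/c2.png',c2)
```

```text
(no output)
```

View pics/c1.png

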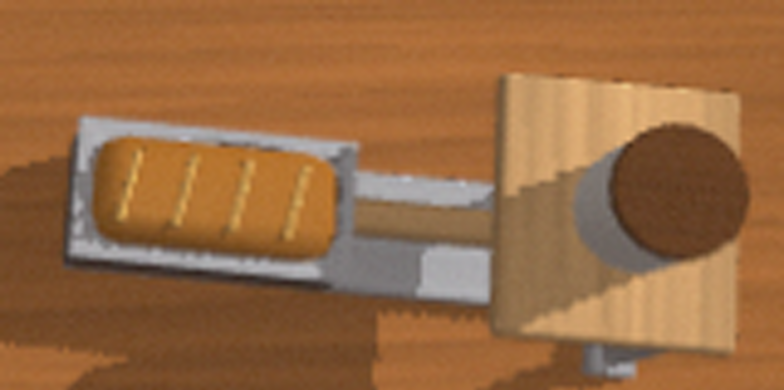

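View pics/c2.png

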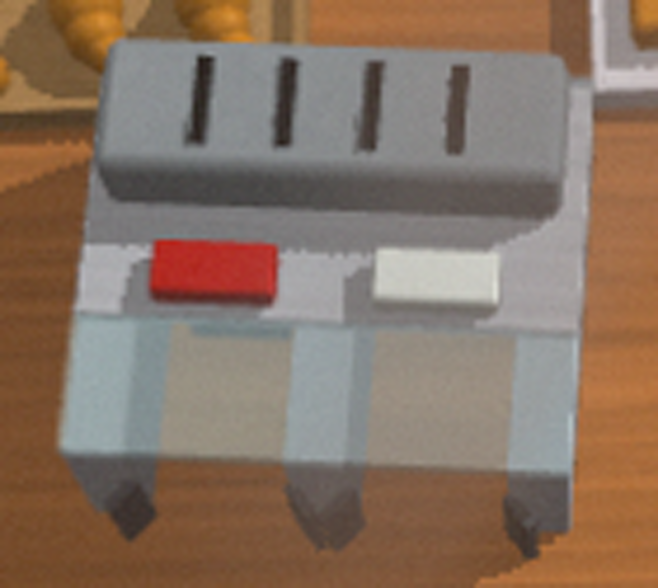

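Run:
```python
from h import *
s=load('pics/top0.npy')
print("tin rim z.058")
P=[]
for x,y in [(80,117),(357,145),(67,263)]:
    p=onz(s,390+x/4.9,200+y/4.9,.058); P.append(p[:2]); print(np.round(p,4))
P=np.array(P); ax=P[0]-P[1]; print("len",np.linalg.norm(ax),"wid",np.linalg.norm(P[0]-P[2]),"yaw",np.arctan2(ax[1],ax[0]), "centre",(P[1]+P[2])/2)
for x,y in [(357,202),(357,236),(490,207),(490,244)]: print("handle",np.round(onz(s,390+x/4.9,200+y/4.9,.058),4))
for x,y in [(357,172),(490,185),(490,302),(75,270)]: print("strip",np.round(onz(s,390+x/4.9,200+y/4.9,.012),4))
print("roof")
Q=[onz(s,225+x/4.7,40+y/4.7,.08)[:2] for x,y in [(60,453),(572,473),(590,80)]]
Q=np.array(Q);print(Q); d=Q[0]-Q[1]; print("w",np.linalg.norm(d),"yaw",np.arctan2(d[1],d[0])-np.pi/2,"mid",(Q[0]+Q[1])/2,"depth",np.linalg.norm(Q[2]-Q[1]))
yw=np.arctan2(d[1],d[0])-np.pi/2; ux=np.array([np.cos(yw),np.sin(yw)]);uy=np.array([-ux[1],ux[0]])
m=(Q[0]+Q[1])/2
print("mouth",m+.053*uy,"home",m+.053*uy+.06*ux)
s2=load('pics/side0.npy')
a=cv2.imread('pics/side0.png')
c=cv2.resize(a[115:240,340:480],None,fx=4.7,fy=4.7,interpolation=cv2.INTER_CUBIC);cv2.imwrite('pics/c3.png',c)
c=cv2.resize(a[260:420,260:420],None,fx=3.7,fy=3.7,interpolation=cv2.INTER_CUBIC);cv2.imwrite('pics/c4.png',c)
```

```text
tin rim z.058
[ 0.5188 -0.1597  0.058 ]
[ 0.5037 -0.2801  0.058 ]
[ 0.4544 -0.1512  0.058 ]
len 0.12130518449284675 wid 0.06491087478017199 yaw 1.446117458773835 centre [ 0.47906249 -0.21565358]
handle [ 0.4785 -0.2784  0.058 ]
handle [ 0.4636 -0.2774  0.058 ]
handle [ 0.475  -0.3362  0.058 ]
handle [ 0.4588 -0.335   0.058 ]
strip [ 0.4998 -0.2914  0.012 ]
strip [ 0.4925 -0.3519  0.012 ]
strip [ 0.4388 -0.3478  0.012 ]
strip [ 0.4574 -0.1606  0.012 ]
roof
[[ 0.71992506  0.20449667]
 [ 0.70240626 -0.0357212 ]
 [ 0.90490033 -0.04890995]]
w 0.2408558281684782 yaw -0.0727999130819692 mid [0.71116566 0.08438773] depth 0.2029231198356037
mouth [0.71502065 0.13724735] home [0.77486172 0.13288321]
```

View pics/c3.png

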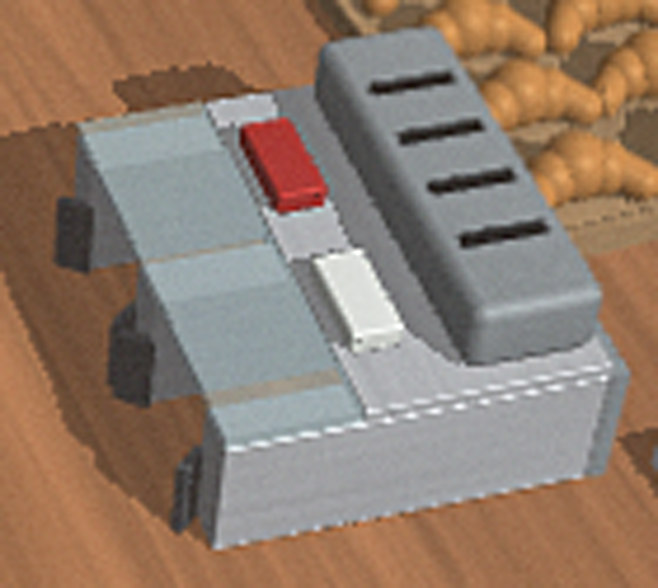

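View pics/c4.png

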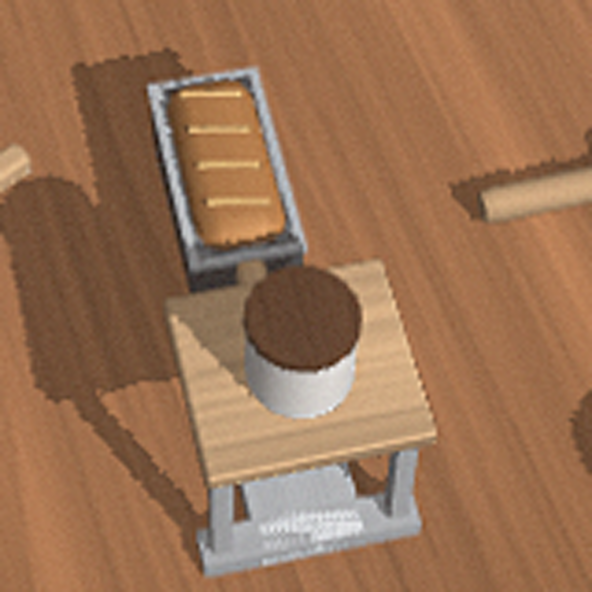

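Run:
```python
from h import *
s=load('pics/side0.npy')
f=lambda x,y,z:np.round(onz(s,340+x/4.7,115+y/4.7,z)[:2],4)
a,b=f(80,124,.08),f(222,446,.08);d=a-b
yw=np.arctan2(d[1],d[0])-np.pi/2
print(a,b,np.linalg.norm(d),yw,"mid",(a+b)/2); print("botcorner",f(212,548,0),"back",f(612,360,.08))
g=lambda x,y,z:np.round(onz(s,260+x/3.7,260+y/3.7,z)[:2],4)
P=[g(*q,.058) for q in [(149,86),(259,67),(305,240),(190,250)]];print(P,np.mean(P,0))
t=load('pics/top0.npy'); ang=1.4537
# red/white tag centres by masks
for n,sv in(("top",t),("side",s)):
    h=cv2.cvtColor(sv["color"],cv2.COLOR_RGB2HSV)
    m=((h[...,0]<8)|(h[...,0]>172))&(h[...,1]>190)&(h[...,2]>120)
    _,_,st,ce=cv2.connectedComponentsWithStats(m.astype(np.uint8))
    for i in range(1,len(st)):
        if st[i,4]>60: print(n,st[i],ce[i],onz(sv,*ce[i],.094))
```

```text
[0.7243 0.2054] [ 0.7007 -0.0378] 0.24434238273373698 -0.0967365872658923 mid [0.7125 0.0838]
botcorner [ 0.7052 -0.0314] back [ 0.9037 -0.0459]
[array([ 0.4607, -0.1529]), array([ 0.5225, -0.1601]), array([ 0.5068, -0.275 ]), array([ 0.4482, -0.2615])] [ 0.48455  -0.212375]
top [257  91  27  11 220] [268.43181818  96.21818182] [0.80644533 0.13503162 0.094     ]
top [148 271  30  28 637] [162.40973312 284.30455259] [0.39535516 0.35139252 0.094     ]
```

```bash
cat > g.py <<'E'
import sys
from h import *
# usage: g.py x y z toolyaw(angle of tool y axis in world) ; z = TCP height
o=observe(); x,y,z,a=map(float,sys.argv[1:5])
Rc=R.from_rotvec(o["tcp_rot"]).as_matrix(); p=np.array(o["tcp_pos"])
Y=np.array([np.cos(a),np.sin(a),0]);Z=np.array([0,0,-1.]);X=np.cross(Y,Z)
Rt=np.stack([X,Y,Z],1)
d=Rc.T@(np.array([x,y,z])-p); r=R.from_matrix(Rc.T@Rt).as_rotvec()
print("t",o["time"],"pos",p.round(4),"yaw",round(float(np.arctan2(Rc[1,1],Rc[0,1])),4),"F",np.round(o["contact_force"],1),"open",round(o["opening"],4),"q",np.round(o["joint_positions"],2))
print("shift",d.round(4),"turn",r.round(4),"dist",np.linalg.norm(d).round(3))
E
python3 g.py .47 .2 .30 0.5
```

```text
t 0.1 pos [0.2495 0.6269 0.3021] yaw 1.192 F [ 0.   0.4 -0.8] open 0.0941 q [-1.34  0.43  0.07  1.61 -0.03  1.11 -0.07]
shift [-0.3627 -0.3151  0.0024] turn [-1.00e-03  4.00e-04  6.92e-01] dist 0.48
```

```bash
python3 -m creep '[[-0.363,-0.315,0.002,0,0,0.69,100],[-0.363,-0.315,0.002,0,0,0.69,100],[-0.363,-0.315,0.002,0,0,0.69,100],[-0.363,-0.315,0.002,0,0,0.69,100],[-0.363,-0.315,0.002,0,0,0.69,100],[-0.363,-0.315,0.002,0,0,0.69,100],[-0.363,-0.315,0.002,0,0,0.69,100],[-0.363,-0.315,0.002,0,0,0.69,100]]'; python3 g.py .482 -.214 .26 -.126
```

```text
time: 0.77
tcp_pos: [0.4031, 0.3291, 0.3012]
tcp_rot: [-1.6, -2.703, 0.0]
contact_force: [0.4, 0.4, -0.1]
opening: 0.0938
t 0.7667 pos [0.4031 0.3291 0.3012] yaw 0.5017 F [ 0.4  0.4 -0.1] open 0.0938 q [-1.09  0.18  0.32  1.97 -0.07  1.01 -0.24]
shift [-0.5141 -0.1919  0.0412] turn [-2.000e-04 -0.000e+00  6.277e-01] dist 0.55
```

```bash
python3 -m creep '[[-0.514,-0.192,0.041,0,0,0.628,100],[-0.514,-0.192,0.041,0,0,0.628,100],[-0.514,-0.192,0.041,0,0,0.628,100],[-0.514,-0.192,0.041,0,0,0.628,100],[-0.514,-0.192,0.041,0,0,0.628,100],[-0.514,-0.192,0.041,0,0,0.628,100],[-0.514,-0.192,0.041,0,0,0.628,100],[-0.514,-0.192,0.041,0,0,0.628,100]]'; python3 g.py .482 -.214 .26 -.126
```

```text
time: 1.43
tcp_pos: [0.4502, 0.0001, 0.2765]
tcp_rot: [-2.357, -2.077, -0.001]
contact_force: [1.4, 0.7, -0.1]
opening: 0.0937
t 1.4333 pos [4.502e-01 1.000e-04 2.765e-01] yaw -0.126 F [ 1.4  0.7 -0.1] open 0.0937 q [-0.75  0.08  0.65  2.15 -0.06  0.93 -0.19]
shift [-0.2084  0.0584  0.0163] turn [ 0.0002 -0.0006  0.    ] dist 0.217
```

```bash
python3 -m creep '[[-0.208,0.058,0.016,0,0,0,100],[-0.208,0.058,0.016,0,0,0,100],[-0.208,0.058,0.016,0,0,0,100],[-0.208,0.058,0.016,0,0,0,100],[-0.208,0.058,0.016,0,0,0,100],[-0.208,0.058,0.016,0,0,0,100],[-0.208,0.058,0.016,0,0,0,100]]'; python3 g.py .482 -.214 .118 -.126
python3 - <<'E'
from h import *
for n in("top","side"):
    s=take(n,f"pics/{n}1.png"); 
a=cv2.imread('pics/top1.png')[180:300,380:560]; b=cv2.imread('pics/side1.png')[180:420,200:440]
cv2.imwrite('pics/a1.png',cv2.resize(a,None,fx=4,fy=4)); cv2.imwrite('pics/b1.png',cv2.resize(b,None,fx=2.5,fy=2.5))
E
```

```text
time: 2.02
tcp_pos: [0.4813, -0.215, 0.2601]
tcp_rot: [2.362, 2.071, -0.003]
contact_force: [0.0, 0.9, -0.1]
opening: 0.0937
t 2.0167 pos [ 0.4813 -0.215   0.2601] yaw -0.1311 F [ 0.   0.9 -0.1] open 0.0937 q [-0.34  0.29  0.77  2.01 -0.25  0.93  0.42]
shift [0.0013 0.0006 0.1421] turn [-0.0008  0.0018 -0.0051] dist 0.142
```

View pics/b1.png

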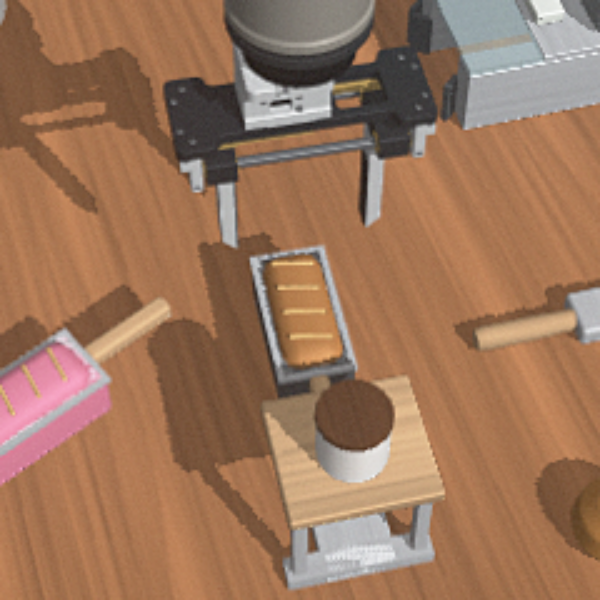

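View pics/a1.png

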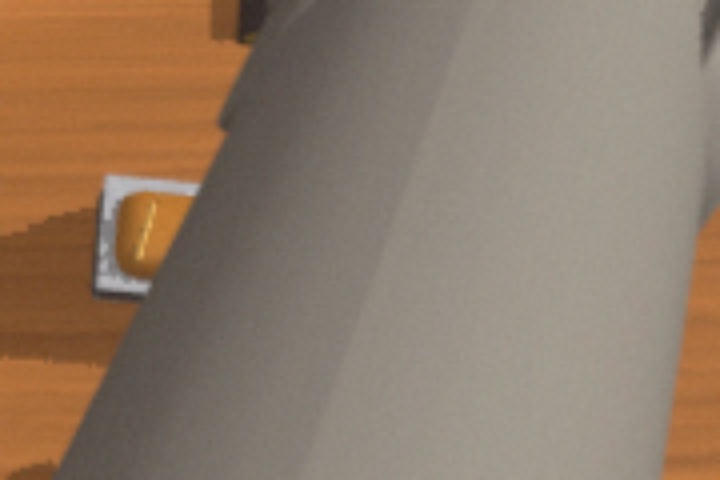

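The open fingers straddle the loaf tin cleanly: in the crop the tips are at (230,243) and (373,222), and the tin is below at (300,310). Now I'll descend.

```bash
python3 -m creep '[[0.001,0.001,0.04,0,0,-0.005,100],[0.001,0.001,0.08,0,0,-0.005,100],[0.001,0.001,0.11,0,0,-0.005,100],[0.001,0.001,0.13,0,0,-0.005,100],[0.001,0.001,0.142,0,0,-0.005,100],[0.001,0.001,0.142,0,0,-0.005,100]]'; python3 g.py .482 -.214 .118 -.126
python3 -m creep '[[0,0,0,0,0,0,40],[0,0,0,0,0,0,40],[0,0,0,0,0,0,40],[0,0,0,0,0,0,40],[0,0,0,0,0,0,40],[0,0,0,0,0,0,40]]'; python3 g.py .482 -.214 .118 -.126
```

```text
time: 2.62
tcp_pos: [0.4824, -0.2091, 0.1168]
tcp_rot: [-2.348, -2.083, 0.003]
contact_force: [-0.4, -0.1, 0.5]
opening: 0.0942
t 2.6167 pos [ 0.4824 -0.2091  0.1168] yaw -0.1194 F [-0.4 -0.1  0.5] open 0.0942 q [-0.19  0.51  0.6   2.11 -0.47  0.66  0.61]
shift [-0.0049  0.0002 -0.0012] turn [-0.0031 -0.0006  0.0066] dist 0.005
time: 3.12
tcp_pos: [0.4834, -0.2107, 0.1191]
tcp_rot: [2.351, 2.083, 0.001]
contact_force: [-2.1, 2.7, 10.2]
opening: 0.0596
t 3.1167 pos [ 0.4834 -0.2107  0.1191] yaw -0.121 F [-2.1  2.7 10.2] open 0.0596 q [-0.19  0.51  0.6   2.11 -0.47  0.66  0.61]
shift [-0.0035 -0.001   0.0011] turn [ 0.001  -0.0002  0.005 ] dist 0.004
```

```bash
python3 -m creep '[[0,0,-0.005,0,0,0,0],[0.015,0,-0.008,0,0,0,0],[0.035,0,-0.008,0,0,0,0],[0.055,0,-0.008,0,0,0,0],[0.075,0,-0.008,0,0,0,0],[0.095,0,-0.008,0,0,0,0],[0.11,0,-0.008,0,0,0,0],[0.11,0,-0.008,0,0,0,0]]'; python3 g.py .482 -.214 .118 -.126
python3 - <<'E'
from h import *
s=take("side","pics/side2.png"); b=cv2.imread('pics/side2.png')[180:420,200:440]
cv2.imwrite('pics/b2.png',cv2.resize(b,None,fx=2.5,fy=2.5))
E
```

```text
time: 3.78
tcp_pos: [0.4967, -0.0984, 0.1265]
tcp_rot: [-2.347, -2.086, -0.001]
contact_force: [-0.5, 0.6, -2.7]
opening: 0.0599
t 3.7833 pos [ 0.4967 -0.0984  0.1265] yaw -0.1174 F [-0.5  0.6 -2.7] open 0.0599 q [-0.44  0.47  0.63  2.15 -0.46  0.65  0.39]
shift [-0.1166 -0.0011  0.0084] turn [-0.0007 -0.0011  0.0086] dist 0.117
```

View pics/b2.png

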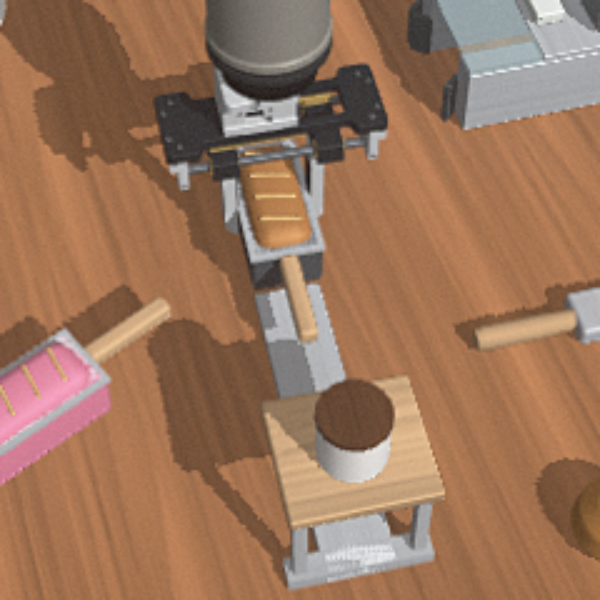

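The tin is clear: in the crop its handle at (297,300) has come out from under the roof (345,430), and it is held level. Now I'll lift and carry it to the space in front of the red bay.

```bash
python3 -m creep '[[0.01,0,-0.03,0,0,0,0],[0.02,0,-0.06,0,0,0,0],[0.03,0,-0.06,0,0,0,0],[0.03,0,-0.06,0,0,0,0]]'; python3 g.py .57 .148 .19 -1.644
```

```text
time: 4.17
tcp_pos: [0.5008, -0.0706, 0.1875]
tcp_rot: [2.35, 2.084, 0.004]
contact_force: [0.5, 0.3, -3.7]
opening: 0.0598
t 4.1667 pos [ 0.5008 -0.0706  0.1875] yaw -0.1196 F [ 0.5  0.3 -3.7] open 0.0598 q [-0.58  0.37  0.72  2.12 -0.35  0.77  0.24]
shift [ 0.2253  0.0426 -0.0021] turn [ 9.0000e-04 -2.9000e-03  1.5244e+00] dist 0.229
```

```bash
python3 -m creep '[[0.02,0.004,-0.002,0,0,0.11,0],[0.05,0.01,-0.002,0,0,0.22,0],[0.08,0.015,-0.002,0,0,0.33,0],[0.11,0.02,-0.002,0,0,0.44,0],[0.14,0.026,-0.002,0,0,0.55,0],[0.17,0.032,-0.002,0,0,0.66,0],[0.2,0.038,-0.002,0,0,0.77,0],[0.225,0.043,-0.002,0,0,0.87,0]]'; python3 g.py .57 .148 .19 -1.644
```

```text
time: 4.83
tcp_pos: [0.57, 0.1476, 0.1872]
tcp_rot: [3.012, 0.89, -0.002]
contact_force: [0.4, -0.2, -3.3]
opening: 0.0597
t 4.8333 pos [0.57   0.1476 0.1872] yaw -0.9961 F [ 0.4 -0.2 -3.3] open 0.0597 q [-1.02  0.58  0.89  1.94 -0.58  0.9  -0.83]
shift [ 0.0002 -0.0003 -0.0028] turn [5.000e-04 1.200e-03 6.479e-01] dist 0.003
```

```bash
python3 -m creep '[[0,0,0,0,0,0.11,0],[0,0,0,0,0,0.22,0],[0,0,0,0,0,0.33,0],[0,0,0,0,0,0.44,0],[0,0,0,0,0,0.55,0],[0,0,0,0,0,0.648,0],[0,0,0,0,0,0.648,0],[0,0,0,0,0,0.648,0]]'; python3 g.py .57 .148 .107 -1.644
python3 - <<'E'
from h import *
for n in("top","side"): s=take(n,f"pics/{n}3.png")
E
```

```text
time: 5.5
tcp_pos: [0.5697, 0.1455, 0.1874]
tcp_rot: [3.138, -0.103, -0.002]
contact_force: [1.0, -0.0, -2.6]
opening: 0.0601
t 5.5 pos [0.5697 0.1455 0.1874] yaw -1.6366 F [ 1.  -0.  -2.6] open 0.0601 q [-1.11  0.67  1.05  1.95 -0.72  0.96 -1.34]
shift [ 0.0002 -0.0027  0.0804] turn [0.0018 0.0009 0.0074] dist 0.08
```

View pics/side3.png

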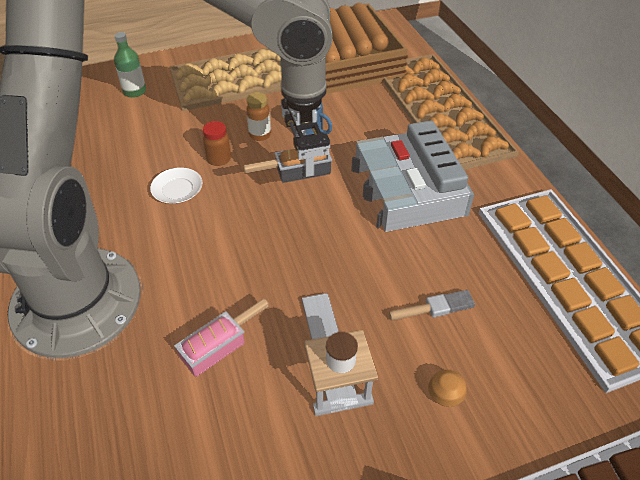

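View pics/top3.png

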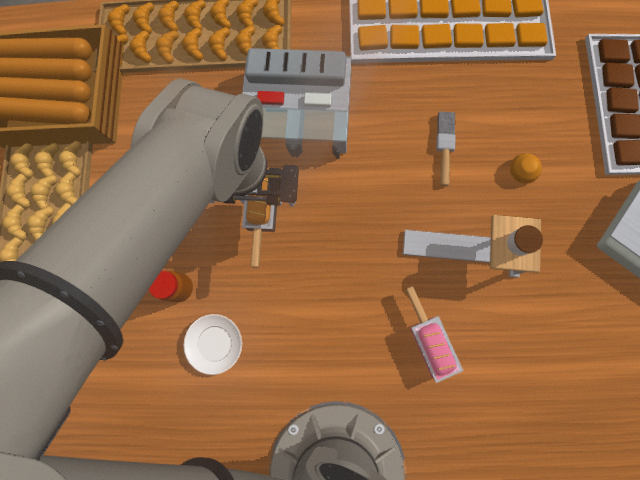

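The tin is held level in front of the red bay: side view (305,165), top view (258,212), handle toward the robot. Now I'll lower it.

```bash
python3 -m creep '[[0,-0.002,0.03,0,0,0.007,0],[0,-0.002,0.055,0,0,0.007,0],[0,-0.002,0.07,0,0,0.007,0],[0,-0.002,0.076,0,0,0.007,0],[0,-0.002,0.080,0,0,0.007,0],[0,-0.002,0.081,0,0,0.007,0],[0,-0.002,0.081,0,0,0.007,0]]'; python3 g.py .57 .148 .107 -1.644
```

```text
time: 6.18
tcp_pos: [0.5704, 0.1483, 0.1081]
tcp_rot: [-3.139, 0.118, -0.001]
contact_force: [0.2, -0.6, -2.2]
opening: 0.0597
t 6.1833 pos [0.5704 0.1483 0.1081] yaw -1.6459 F [ 0.2 -0.6 -2.2] open 0.0597 q [-1.03  0.76  0.93  1.98 -0.84  0.84 -1.27]
shift [-0.0004  0.0003  0.0011] turn [-0.0003 -0.0008 -0.0019] dist 0.001
```

Force is still about −2 N, so the tin is hanging. I'll go a bit lower.

```bash
python3 -m creep '[[0,0,0.001,0,0,0,0],[0,0,0.002,0,0,0,0],[0,0,0.003,0,0,0,0],[0,0,0.003,0,0,0,0]]'; python3 g.py .57 .148 .107 -1.644
```

```text
time: 6.52
tcp_pos: [0.5708, 0.1484, 0.1068]
tcp_rot: [-3.137, 0.118, -0.002]
contact_force: [-11.2, -0.1, 34.0]
opening: 0.0601
t 6.5167 pos [0.5708 0.1484 0.1068] yaw -1.646 F [-11.2  -0.1  34. ] open 0.0601 q [-1.03  0.76  0.93  1.98 -0.84  0.84 -1.27]
shift [-0.0007  0.0005 -0.0002] turn [-0.0021 -0.0014 -0.002 ] dist 0.001
```

```bash
python3 -m creep '[[0,0,-0.002,0,0,0,0],[0,0,-0.002,0,0,0,0]]'; python3 -m creep '[[0,0,0,0,0,0,100],[0,0,0,0,0,0,100],[0,0,0,0,0,0,100],[0,0,0,0,0,0,100],[0,0,0,0,0,0,100],[0,0,0,0,0,0,100]]';python3 -m creep '[[0,0,-0.03,0,0,0,100],[0,0,-0.07,0,0,0,100],[0,0,-0.1,0,0,0,100],[0,0,-0.12,0,0,0,100],[0,0,-0.12,0,0,0,100]]'
python3 - <<'E'
from h import *
for n in("top","side"): s=take(n,f"pics/{n}4.png")
b=cv2.imread('pics/side4.png')[80:240,220:480]
cv2.imwrite('pics/b4.png',cv2.resize(b,None,fx=3,fy=3))
b=cv2.imread('pics/top4.png')[80:280,200:370]
cv2.imwrite('pics/a4.png',cv2.resize(b,None,fx=3,fy=3))
E
```

```text
time: 6.68
tcp_pos: [0.5704, 0.1486, 0.1074]
tcp_rot: [-3.139, 0.118, -0.002]
contact_force: [-0.2, -0.2, -2.5]
opening: 0.06
time: 7.18
tcp_pos: [0.57, 0.1484, 0.1064]
tcp_rot: [3.139, -0.118, -0.0]
contact_force: [-0.3, 0.1, 0.5]
opening: 0.0931
time: 7.6
tcp_pos: [0.5714, 0.1484, 0.2301]
tcp_rot: [-3.137, 0.118, -0.007]
contact_force: [1.3, 1.6, -0.3]
opening: 0.0942
```

View pics/b4.png

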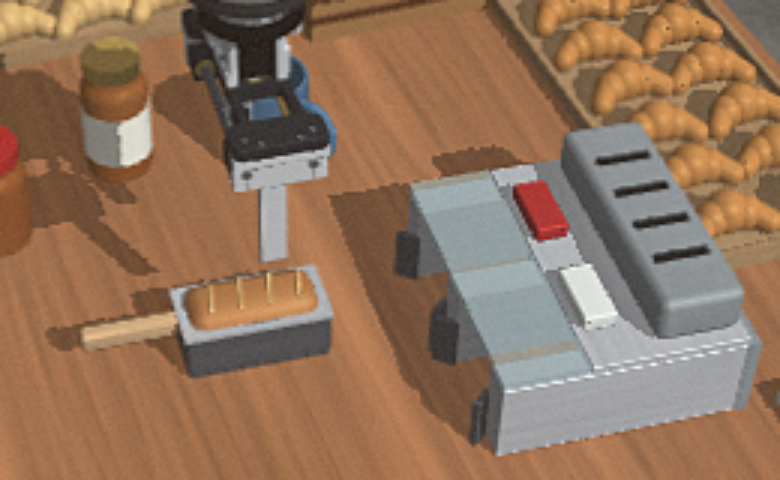

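View pics/a4.png

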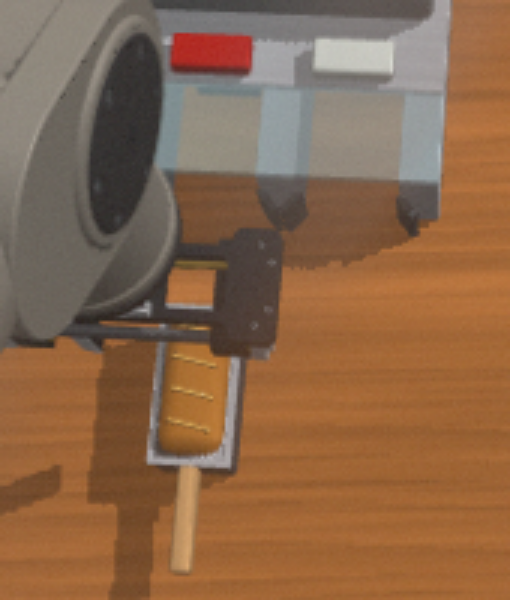

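Set down and let go. In the side crop the tin rim corners are (170,290), (314,264), (332,308) and (187,348). In the top crop the handle runs from (188,468) to (181,573).

```bash
python3 - <<'E'
from h import *
s=load('pics/side4.npy');t=load('pics/top4.npy')
S=lambda x,y,z:onz(s,220+x/3,80+y/3,z)[:2]
T=lambda x,y,z:onz(t,200+x/3,80+y/3,z)[:2]
P=np.array([S(*q,.046) for q in [(170,290),(314,264),(332,310),(187,349)]]); print(P.round(4),"side centre",P.mean(0))
d=P[1]-P[0];e=P[2]-P[3];print("yaws",np.arctan2(d[1],d[0]),np.arctan2(e[1],e[0]))
h0,h1=T(188,470,.046),T(181,573,.046);d=h0-h1;print("handle top",h0,h1,np.arctan2(d[1],d[0]))
print("back corners",T(148,464,.046),T(233,468,.046))
h0,h1=S(175,322,.046),S(84,332,.046);d=h0-h1;print("handle side",h0,h1,np.arctan2(d[1],d[0]))
# warmer guide posts: tips
print("roof front", T(440,187,.08), "seam/side left-near", S(500,390,.08), S(413,186,.08), "rear",S(752,330,.08))
E
python3 g.py .57 .148 .107 -1.644
```

```text
[[0.5079 0.1829]
 [0.6283 0.1742]
 [0.6237 0.1177]
 [0.5014 0.1131]] side centre [0.56534133 0.14696785]
yaws -0.07173529702194958 0.03787055868351949
handle top [0.499718   0.15219116] [0.42459836 0.15639309] -0.05587839663399617
back corners [0.50479917 0.18169918] [0.50048989 0.11922113]
handle side [0.50115851 0.14555329] [0.42973352 0.15829953] -0.17659738858620183
roof front [ 0.69848516 -0.03555871] seam/side left-near [ 0.69933155 -0.03767798] [0.72498303 0.20266633] rear [ 0.90723732 -0.04156859]
t 7.7 pos [0.5701 0.1487 0.2267] yaw -1.6456 F [ 0.4 -0.  -0.1] open 0.094 q [-1.15  0.63  1.11  1.92 -0.67  1.02 -1.39]
shift [-1.000e-04  9.000e-04  1.197e-01] turn [-0.0009 -0.0007 -0.0016] dist 0.12
```

```bash
python3 g.py .448 .156 .227 -1.644;  python3 -m creep '[[-0.03,0,0,0,0,0,60],[-0.06,0,0,0,0,0,60],[-0.09,0.001,0,0,0,0,60],[-0.12,0.001,0,0,0,0,60],[-0.122,0.001,0,0,0,0,60],[-0.122,0.001,0,0,0,0,60]]';  python3 g.py .448 .156 .116 -1.644
```

```text
t 7.7 pos [0.5701 0.1487 0.2267] yaw -1.6456 F [ 0.4 -0.  -0.1] open 0.094 q [-1.15  0.63  1.11  1.92 -0.67  1.02 -1.39]
shift [-0.1223  0.0019 -0.0003] turn [-0.0009 -0.0007 -0.0016] dist 0.122
time: 8.2
tcp_pos: [0.4464, 0.1574, 0.2256]
tcp_rot: [3.139, -0.115, -0.003]
contact_force: [0.4, -0.1, 0.2]
opening: 0.0581
t 8.2 pos [0.4464 0.1574 0.2256] yaw -1.6438 F [ 0.4 -0.1  0.2] open 0.0581 q [-1.48  0.48  1.29  2.17 -0.59  0.92 -1.49]
shift [0.0019 0.0013 0.1096] turn [0.0001 0.002  0.0002] dist 0.11
```

```bash
python3 -m creep '[[0.002,0.001,0.03,0,0,0,60],[0.002,0.001,0.06,0,0,0,60],[0.002,0.001,0.085,0,0,0,60],[0.002,0.001,0.1,0,0,0,60],[0.002,0.001,0.109,0,0,0,60],[0.002,0.001,0.109,0,0,0,60]]';  python3 g.py .448 .156 .116 -1.644
python3 - <<'E'
from h import *
for n in("top","side"): s=take(n,f"pics/{n}5.png")
b=cv2.imread('pics/side5.png')[80:240,200:460]
cv2.imwrite('pics/b5.png',cv2.resize(b,None,fx=3,fy=3))
E
```

```text
time: 8.7
tcp_pos: [0.4503, 0.1545, 0.1159]
tcp_rot: [3.137, -0.12, -0.002]
contact_force: [0.1, 0.6, 0.1]
opening: 0.0562
t 8.7 pos [0.4503 0.1545 0.1159] yaw -1.6474 F [0.1 0.6 0.1] open 0.0562 q [-1.23  0.61  0.99  2.23 -0.81  0.72 -1.32]
shift [-0.0024 -0.0013 -0.0001] turn [ 0.002   0.0015 -0.0034] dist 0.003
```

View pics/b5.png

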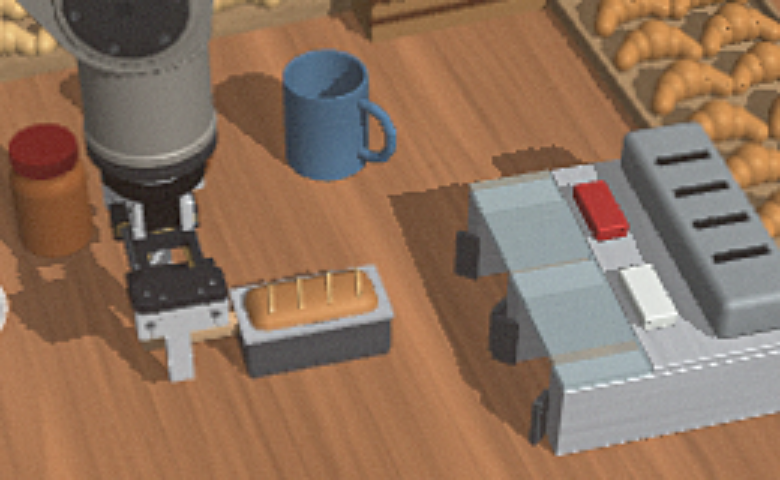

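View pics/top5.png

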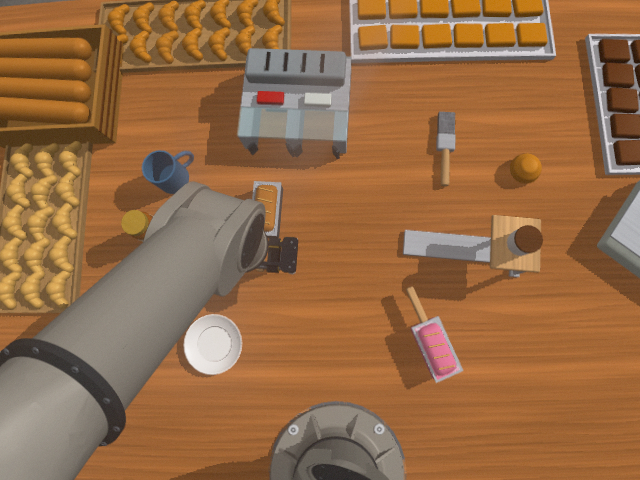

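The fingers stand around the handle (crop 180,345), the tin is undisturbed at (315,315), and jam and mug are clear. Closing now.

```bash
python3 -m creep '[[0,0,0,0,0,0,0],[0,0,0,0,0,0,0],[0,0,0,0,0,0,0],[0,0,0,0,0,0,0],[0,0,0,0,0,0,0],[0,0,0,0,0,0,0],[0,0,0,0,0,0,0]]';  python3 g.py .657 .1415 .116 -1.641
python3 - <<'E'
from h import *
s=take("top","pics/top6.png")
b=cv2.imread('pics/top6.png')[70:260,215:365]
cv2.imwrite('pics/a6.png',cv2.resize(b,None,fx=3.1,fy=3.1,interpolation=cv2.INTER_CUBIC))
E
```

```text
time: 9.38
tcp_pos: [0.4502, 0.1557, 0.1176]
tcp_rot: [-3.139, 0.118, -0.0]
contact_force: [-0.2, 1.0, 2.3]
opening: 0.0158
t 9.3833 pos [0.4502 0.1557 0.1176] yaw -1.6458 F [-0.2  1.   2.3] open 0.0158 q [-1.23  0.61  0.99  2.23 -0.81  0.72 -1.32]
shift [ 0.2073 -0.0014  0.0016] turn [-0.0002 -0.0001 -0.0048] dist 0.207
```

View pics/a6.png

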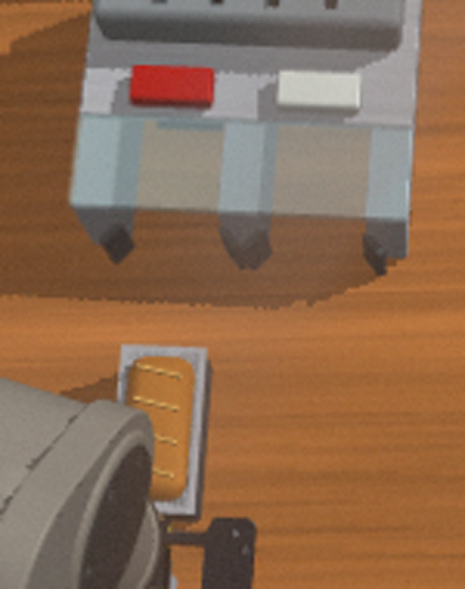

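Run:
```python
from h import *
t=load('pics/top6.npy'); T=lambda x,y,z:onz(t,215+x/3.1,70+y/3.1,z)[:2]
a,b,c=T(120,346,.046),T(209,349,.046),T(199,516,.046); d=b-c
print(a,b,(a+b)/2,np.linalg.norm(a-b),np.arctan2(d[1],d[0]), "len",np.linalg.norm(d))
l,r=T(69,206,.08),T(409,219,.08);e=l-r;yw=np.arctan2(e[1],e[0])-np.pi/2
m=(l+r)/2+.053*np.array([-np.sin(yw),np.cos(yw)]);print(l,r,yw,"mouth",m)
print("mouth->tin front lateral",((a+b)/2-m)@np.array([-np.sin(yw),np.cos(yw)]),"along",((a+b)/2-m)@np.array([np.cos(yw),np.sin(yw)]))
```

```text
[0.62540568 0.1741082 ] [0.62136116 0.10943526] [0.62338342 0.14177173] 0.0647992838634077 -0.05267417555115179 len 0.12211359975298387
[0.71980352 0.20562949] [ 0.70237617 -0.03622941] -0.0719315250797341 mouth [0.71489893 0.13756298]
mouth->tin front lateral -0.0023793152880782088 along -0.09158133374792898
```

```bash
python3 -m creep '[[0.012,0,0,0,0,0,0],[0.03,-0.001,0,0,0,0,0],[0.05,-0.002,0,0,0,0,0],[0.07,-0.002,0,0,0,0,0],[0.085,-0.002,0,0,0,0,0],[0.1,-0.002,0,0,0,0,0],[0.11,-0.002,0,0,0,0,0],[0.11,-0.002,0,0,0,0,0]]';  python3 g.py .657 .1415 .116 -1.641
python3 - <<'E'
from h import *
s=take("top","pics/top7.png")
b=cv2.imread('pics/top7.png')[70:260,215:365]
cv2.imwrite('pics/a7.png',cv2.resize(b,None,fx=3.1,fy=3.1,interpolation=cv2.INTER_CUBIC))
s=take("side","pics/side7.png")
b=cv2.imread('pics/side7.png')[80:240,220:480]
cv2.imwrite('pics/b7.png',cv2.resize(b,None,fx=3,fy=3))
E
```

```text
time: 10.1
tcp_pos: [0.5617, 0.1487, 0.1175]
tcp_rot: [3.139, -0.119, 0.002]
contact_force: [0.7, 0.1, 1.6]
opening: 0.0157
t 10.1 pos [0.5617 0.1487 0.1175] yaw -1.6466 F [0.7 0.1 1.6] open 0.0157 q [-1.05  0.73  0.94  2.   -0.81  0.84 -1.29]
shift [0.0956 0.     0.0017] turn [ 0.0005 -0.0013 -0.0056] dist 0.096
```

View pics/a7.png

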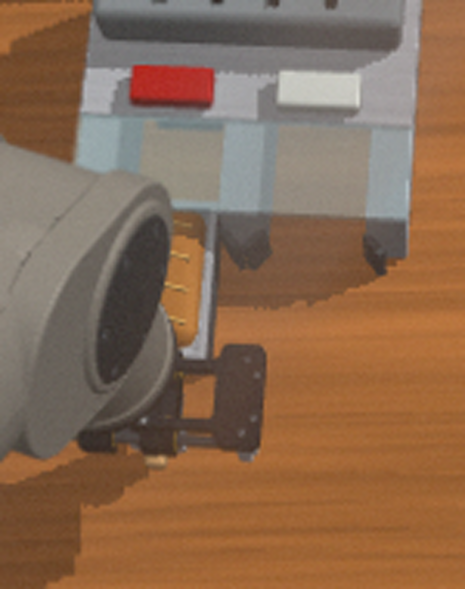

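View pics/b7.png

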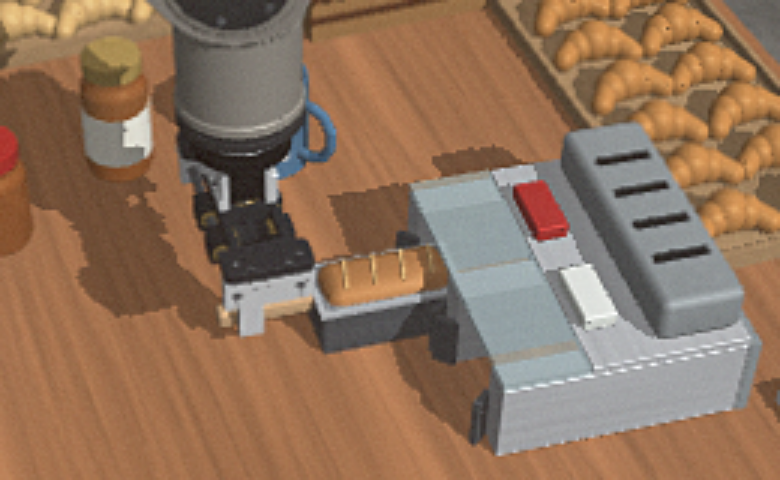

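The tin has entered the red bay: in the top crop its nose is under the roof edge at (195,215), with clearance on both sides. Next I'll go to just short of the pusher, then push slowly.

```bash
python3 -m creep '[[0.012,0,0,0,0,0,0],[0.026,0,0,0,0,0,0],[0.04,0,0,0,0,0,0],[0.052,0,0,0,0,0,0],[0.062,0,0,0,0,0,0],[0.068,0,0,0,0,0,0],[0.068,0,0,0,0,0,0]]';  python3 g.py .661 .1415 .116 -1.641
python3 -m creep '[[0.006,0,0,0,0,0,0],[0.01,0,0,0,0,0,0],[0.014,0,0,0,0,0,0],[0.014,0,0,0,0,0,0]]';  python3 g.py .661 .1415 .116 -1.641
python3 -m creep '[[0.004,0,0,0,0,0,0],[0.008,0,0,0,0,0,0],[0.012,0,0,0,0,0,0],[0.012,0,0,0,0,0,0]]';  python3 g.py .661 .1415 .116 -1.641
```

```text
time: 10.78
tcp_pos: [0.628, 0.1441, 0.1175]
tcp_rot: [3.139, -0.118, 0.0]
contact_force: [2.0, -0.8, 2.9]
opening: 0.0157
t 10.7833 pos [0.628  0.1441 0.1175] yaw -1.646 F [ 2.  -0.8  2.9] open 0.0157 q [-0.95  0.81  0.91  1.85 -0.81  0.91 -1.29]
shift [0.0331 0.0001 0.0015] turn [ 0.     -0.0002 -0.005 ] dist 0.033
time: 11.12
tcp_pos: [0.6408, 0.1434, 0.1175]
tcp_rot: [-3.139, 0.118, 0.003]
contact_force: [-4.4, 1.5, 8.4]
opening: 0.016
t 11.1167 pos [0.6408 0.1434 0.1175] yaw -1.6458 F [-4.4  1.5  8.4] open 0.016 q [-0.93  0.82  0.91  1.82 -0.81  0.93 -1.29]
shift [0.0203 0.0003 0.0014] turn [-0.0005  0.002  -0.0048] dist 0.02
time: 11.45
tcp_pos: [0.6524, 0.1425, 0.1175]
tcp_rot: [-3.139, 0.118, 0.004]
contact_force: [-6.6, 1.1, 10.2]
opening: 0.016
t 11.45 pos [0.6524 0.1425 0.1175] yaw -1.6458 F [-6.6  1.1 10.2] open 0.016 q [-0.91  0.83  0.91  1.79 -0.81  0.94 -1.3 ]
shift [0.0086 0.0004 0.0014] turn [-0.0007  0.0027 -0.0048] dist 0.009
```

The pusher was met at about TCP x = 0.637, so it was out. I'll go on slowly to the stop.

```bash
python3 -m creep '[[0.004,0,0,0,0,0,0],[0.008,0,0,0,0,0,0],[0.012,0,0,0,0,0,0],[0.012,0,0,0,0,0,0]]';  python3 g.py .661 .1415 .116 -1.641
python3 -m creep '[[0.002,0,0,0,0,0,0],[0.003,0,0,0,0,0,0],[0.003,0,0,0,0,0,0]]'; python3 g.py .661 .1415 .116 -1.641
```

```text
time: 11.78
tcp_pos: [0.6643, 0.1417, 0.1175]
tcp_rot: [-3.139, 0.118, 0.005]
contact_force: [-8.0, 1.5, 11.3]
opening: 0.0153
t 11.7833 pos [0.6643 0.1417 0.1175] yaw -1.6458 F [-8.   1.5 11.3] open 0.0153 q [-0.9   0.85  0.9   1.76 -0.81  0.95 -1.3 ]
shift [-0.0033  0.0005  0.0015] turn [-0.0008  0.0029 -0.0048] dist 0.004
time: 12.03
tcp_pos: [0.6669, 0.1415, 0.1175]
tcp_rot: [-3.139, 0.118, 0.005]
contact_force: [-10.2, 0.7, 11.8]
opening: 0.0154
t 12.0333 pos [0.6669 0.1415 0.1175] yaw -1.6458 F [-10.2   0.7  11.8] open 0.0154 q [-0.89  0.85  0.9   1.75 -0.81  0.96 -1.3 ]
shift [-0.0059  0.0004  0.0015] turn [-0.0007  0.0033 -0.0048] dist 0.006
```

```bash
python3 -m creep '[[0.001,0,0,0,0,0,0],[0.002,0,0,0,0,0,0],[0.002,0,0,0,0,0,0]]'
python3 -m creep '[[0.001,0,0,0,0,0,0],[0.002,0,0,0,0,0,0],[0.002,0,0,0,0,0,0]]'
```

```text
time: 12.28
tcp_pos: [0.6688, 0.1414, 0.1175]
tcp_rot: [-3.138, 0.118, 0.005]
contact_force: [-10.6, 1.3, 13.4]
opening: 0.0157
time: 12.53
tcp_pos: [0.6708, 0.1412, 0.1174]
tcp_rot: [-3.138, 0.118, 0.006]
contact_force: [-11.8, 1.5, 13.3]
opening: 0.016
```

```bash
python3 -m creep '[[0.001,0,0,0,0,0,0],[0.002,0,0,0,0,0,0],[0.002,0,0,0,0,0,0]]'
```

```text
time: 12.78
tcp_pos: [0.6724, 0.1411, 0.1174]
tcp_rot: [-3.138, 0.118, 0.007]
contact_force: [-14.2, 2.0, 14.9]
opening: 0.0158
```

```bash
python3 -m creep '[[0.001,0,0,0,0,0,0],[0.002,0,0,0,0,0,0],[0.002,0,0,0,0,0,0]]'
```

```text
time: 13.03
tcp_pos: [0.6736, 0.1412, 0.1173]
tcp_rot: [-3.138, 0.117, 0.01]
contact_force: [-21.1, 3.0, 21.4]
opening: 0.0155
```

```bash
python3 -m creep '[[0.001,0,0,0,0,0,0],[0.002,0,0,0,0,0,0],[0.002,0,0,0,0,0,0]]'; python3 -m creep '[[0,0,0,0,0,0,25],[0,0,0,0,0,0,40],[0,0,0,0,0,0,50],[0,0,0,0,0,0,50],[0,0,0,0,0,0,50],[0,0,0,0,0,0,50]]'
python3 - <<'E'
from h import *
s=take("side","pics/side8.png")
b=cv2.imread('pics/side8.png')[80:240,220:480]
cv2.imwrite('pics/b8.png',cv2.resize(b,None,fx=3,fy=3))
E
```

```text
time: 13.28
tcp_pos: [0.6749, 0.1412, 0.1171]
tcp_rot: [-3.138, 0.117, 0.013]
contact_force: [-25.9, 3.0, 22.6]
opening: 0.0156
time: 13.78
tcp_pos: [0.6786, 0.1402, 0.1174]
tcp_rot: [3.139, -0.118, -0.0]
contact_force: [-0.9, -1.3, 0.1]
opening: 0.0464
```

View pics/b8.png

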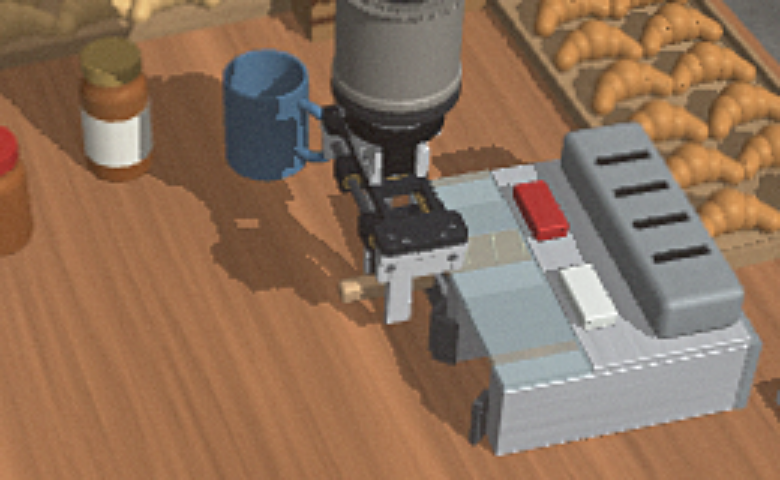

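Released; the handle end is visible at crop (343,291). I'll raise straight up and look again.

```bash
python3 -m creep '[[0,0,-0.03,0,0,0,50],[0,0,-0.07,0,0,0,50],[0,0,-0.11,0,0,0,50],[-0.03,0,-0.14,0,0,0,50],[-0.07,0,-0.15,0,0,0,50],[-0.1,0,-0.15,0,0,0,50],[-0.1,0,-0.15,0,0,0,50],[-0.1,0,-0.15,0,0,0,50]]'
python3 - <<'E'
from h import *
s=take("side","pics/side9.png")
b=cv2.imread('pics/side9.png')[110:210,300:460]
cv2.imwrite('pics/b9.png',cv2.resize(b,None,fx=4.9,fy=4.9,interpolation=cv2.INTER_CUBIC))
s=take("top","pics/top9.png")
b=cv2.imread('pics/top9.png')[70:260,215:365]
cv2.imwrite('pics/a9.png',cv2.resize(b,None,fx=3.1,fy=3.1,interpolation=cv2.INTER_CUBIC))
E
```

```text
time: 14.5
tcp_pos: [0.5779, 0.1487, 0.2678]
tcp_rot: [-3.138, 0.116, 0.0]
contact_force: [-0.2, 0.5, -0.1]
opening: 0.0469
```

View pics/b9.png

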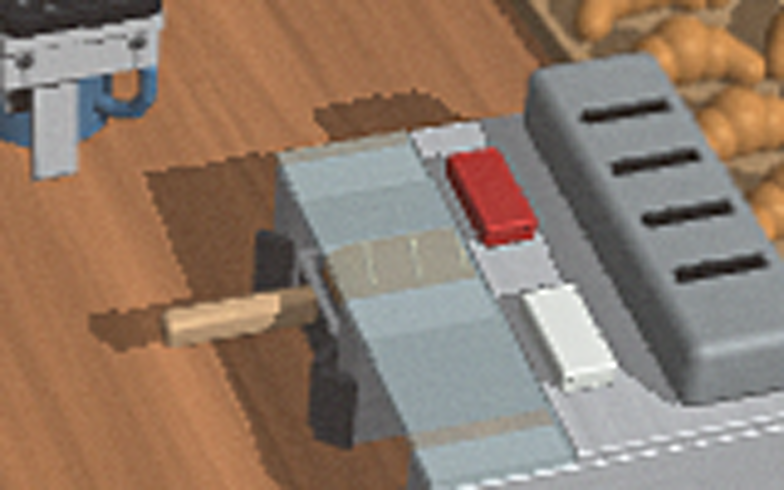

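View pics/a9.png

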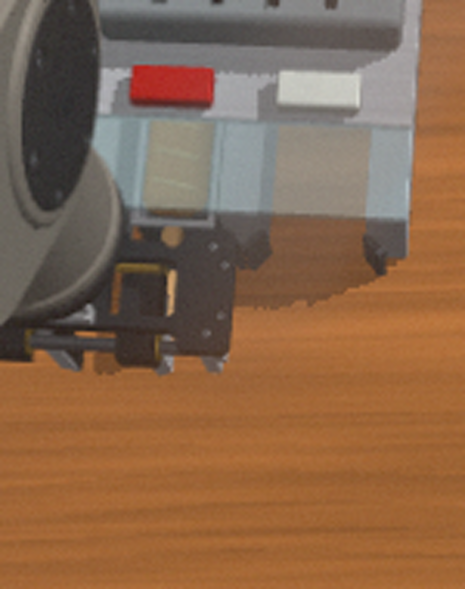

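```bash
python3 - <<'E'
from h import *
s=load('pics/side9.npy');t=load('pics/top9.npy')
yw=-.072;ux=np.array([np.cos(yw),np.sin(yw)]);uy=np.array([-ux[1],ux[0]]);m=np.array([.7150,.1375]);home=m+.06*ux
S=lambda x,y,z:onz(s,300+x/4.9,110+y/4.9,z)[:2]
T=lambda x,y,z:onz(t,215+x/3.1,70+y/3.1,z)[:2]
for n,p,off in[("handle end top L",S(163,312,.046),(-.14,.008)),("handle end bottom R",S(170,346,.030),(-.14,-.008)),("rear rim L",T(137,220,.046),(-.06,.03)),("rear rim R",T(213,226,.046),(-.06,-.03))]:
    d=p-home; print(n,p.round(4),"home-frame tin est",round(float(d@ux-off[0]),4),round(float(d@uy-off[1]),4))
print(observe()["time"])
E
python3 g.py .5 -.1 .3 -1.644
```

```text
handle end top L [0.6413 0.1479] home-frame tin est 0.0057 -0.003
handle end bottom R [0.6422 0.1395] home-frame tin est 0.0073 0.0048
rear rim L [0.7216 0.1634] home-frame tin est 0.0047 -0.0037
rear rim R [0.7151 0.1071] home-frame tin est 0.0023 -0.0003
14.6
t 14.6 pos [0.5795 0.1481 0.2676] yaw -1.6455 F [-0.1 -0.3 -0.4] open 0.0471 q [-1.16  0.59  1.14  1.86 -0.6   1.09 -1.43]
shift [-0.0607  0.2533 -0.0325] turn [-0.0001 -0.0006 -0.0015] dist 0.263
```

The tin stayed in after letting go: estimates put it 2–7 mm beyond my home estimate, so not sprung back 24 mm. I'll move the arm away for a clear view and measure against the guides, which have the same height as the rim.

```bash
python3 -m creep '[[-0.01,0.04,-0.005,0,0,0,50],[-0.02,0.08,-0.01,0,0,0,50],[-0.03,0.12,-0.015,0,0,0,50],[-0.04,0.16,-0.02,0,0,0,50],[-0.05,0.2,-0.03,0,0,0,50],[-0.06,0.25,-0.032,0,0,0,50],[-0.06,0.253,-0.032,0,0,0,50],[-0.06,0.253,-0.032,0,0,0,50]]'
python3 - <<'E'
from h import *
s=take("side","pics/side10.png")
b=cv2.imread('pics/side10.png')[130:210,320:450]
cv2.imwrite('pics/b10.png',cv2.resize(b,None,fx=6,fy=6,interpolation=cv2.INTER_CUBIC))
s=take("top","pics/top10.png")
b=cv2.imread('pics/top10.png')[85:185,230:360]
cv2.imwrite('pics/a10.png',cv2.resize(b,None,fx=6,fy=6,interpolation=cv2.INTER_CUBIC))
E
```

```text
time: 15.27
tcp_pos: [0.4996, -0.1045, 0.3002]
tcp_rot: [3.138, -0.129, 0.003]
contact_force: [0.2, -0.2, 0.5]
opening: 0.0469
```

View pics/a10.png

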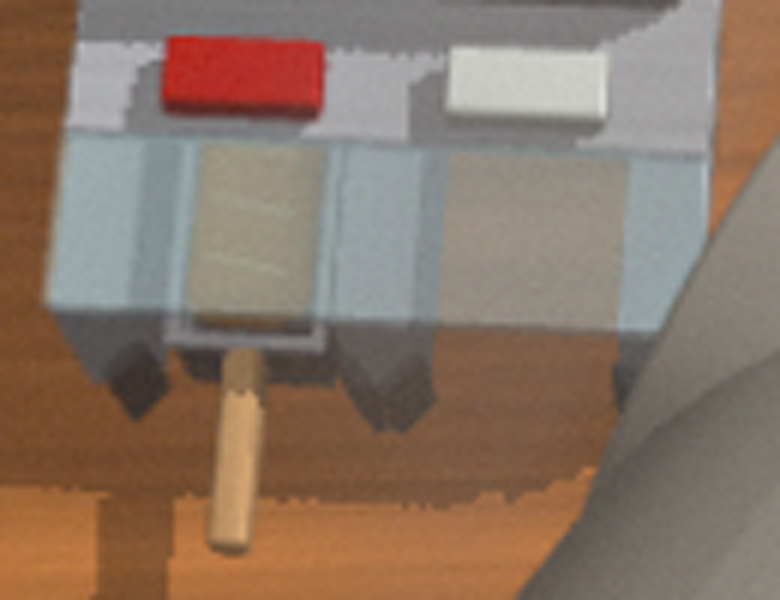

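View pics/b10.png

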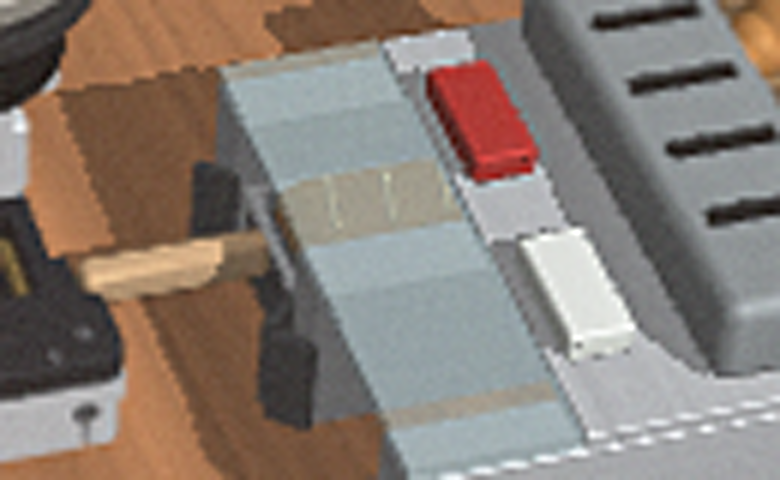

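Run:
```python
from h import *
t=load('pics/top10.npy');s=load('pics/side10.npy')
T=lambda x,y,z:onz(t,230+x/6,85+y/6,z)[:2]
S=lambda x,y,z:onz(s,320+x/6,130+y/6,z)[:2]
l,r=T(44,306,.08),T(660,332,.08)  # front roof edge left corner, point
e=l-r;yw=np.arctan2(e[1],e[0])-np.pi/2
ux=np.array([np.cos(yw),np.sin(yw)]);uy=np.array([-ux[1],ux[0]])
m=l-.121*uy; print("yaw",yw,"origin",m)
def f(n,p): d=p-m; print(n,(d@ux*1000).round(1),(d@uy*1000).round(1))
f("rim L",T(165,344,.046));f("rim R",T(326,350,.046))
f("handle end L",T(208,545,.046));f("handle end R",T(248,547,.046))
for z in(0,.045): f(f"guideL tip z{z}",T(137,418,z)); f(f"guideL upper corner z{z}",T(106,382,z)); f(f"guideM tip z{z}",T(400,432,z)); f(f"guideM upper z{z}",T(432,395,z))
f("roof back edge(top view)",T(66,132,.08))
# side: roof edge
l,r=S(222,68,.08),S(408,474,.08);print("side corners",l,r,np.linalg.norm(l-r))
e=l-r;yw=np.arctan2(e[1],e[0])-np.pi/2;ux=np.array([np.cos(yw),np.sin(yw)]);uy=np.array([-ux[1],ux[0]]);m=(l+r)/2;print(yw,m)
f("S handle end top L",S(76,257,.046));f("S handle end bot R",S(92,300,.030))
f("S rim left-rear",S(243,188,.046)); f("S rim right rear",S(293,280,.046))
```

```text
yaw -0.07636079033079768 origin [0.71163139 0.08484365]
rim L 0.5 82.6
rim R 0.8 21.0
handle end L -78.2 58.9
handle end R -78.2 43.8
guideL tip z0 -12.8 101.8
guideL upper corner z0 1.7 115.7
guideM tip z0 -13.8 -3.2
guideM upper z0 2.1 -14.7
guideL tip z0.045 -29.2 90.8
guideL upper corner z0.045 -15.3 104.0
guideM tip z0.045 -30.1 -9.5
guideM upper z0.045 -14.9 -20.5
roof back edge(top view) 69.4 120.0
side corners [0.72436988 0.20562383] [ 0.7033609  -0.03579209] 0.24232833609680982
-0.08680535432928571 [0.71386539 0.08491587]
S handle end top L -78.4 59.7
S handle end bot R -74.0 49.9
S rim left-rear -0.4 83.8
S rim right rear 3.0 25.1
```

In both views the tin's rear edge lies 0–3 mm inside the mouth (nominal 0) and the handle end at −74 to −78 mm (nominal −80). Lateral offset is about −1.5 mm. So the tin is held at home, not at the stop and not sprung back, and the arm is clear.

Run:
```python
from h import *
import plant
a=load('pics/top0.npy')["color"].astype(int);s=take("top","pics/top11.png");b=s["color"].astype(int)
for n,(u,v) in dict(mug=(167,172),honey=(145,227),jam=(171,286),plate=(213,345),brush=(446,145),bun=(526,167)).items():
    print(n,np.abs(a-b)[v-12:v+12,u-12:u+12].mean().round(1))
print(observe()["contact_force"],observe()["time"])
plant.hand_in()
```

```text
mug 2.1
honey 2.3
jam 8.0
plate 129.4
brush 44.5
bun 2.6
[ 0.4859644  -0.33120806  0.15846557] 15.4167
the job is handed in; nothing more can be done
```

View pics/top11.png

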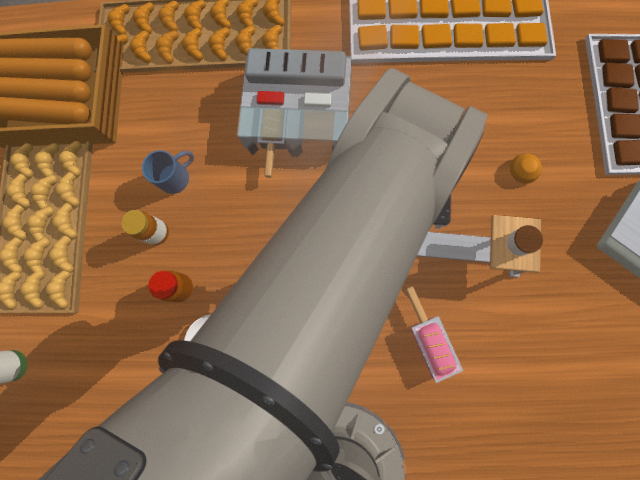

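I handed the job in at 15.4 s with the tin home in the red-tagged bay. I drew it out of the stand by its body and set it down, let go, on the open counter in front of the bay. I then took it by the handle and slid it in. The pusher was out, so one push to the stop, reaching about 26 N, was enough. The tin stayed in when I let go.

**Last checks:**
- **Tin position:** the rear edge is 0–3 mm inside the mouth (nominal 0). The handle end is 74–78 mm out (nominal 80), and the tin sits about 1.5 mm off the bay's centre line. An earlier look, partly hidden by the arm, had put it 2–7 mm beyond home. That disagrees slightly with the clearer view measured against the warmer's own edge, and I trust the clearer one.
- **Robot clear:** contact force was under 1 N, with the gripper about 0.3 m away from the tin.
- **Other things on the counter:** mug, honey, jam and bun look unchanged in the last top view. The arm hid the brush, and most of the plate, in that view, so I couldn't check those two there. No move came near either of them.

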